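# Refile a row of bound volumes in reverse order

### The arm

A 6-joint arm with a two-finger parallel gripper is mounted at the origin on the work surface. World frame = base frame: x ahead of the robot, y to its left, z up, the work surface at z = 0. Lengths are in m, angles in rad, forces in N, time in s.
With the tool pointing down it reaches from about 0.225 to 0.875 m from the base axis. Payload 3.4 kg.
Tool frame: the origin (TCP) lies at the very end of the fingers, on their centre line; the grasp point (between the pads) lies 19 mm behind it (manip.grasp_offset is the distance from the TCP to the grasp point, in m); x points along the fingers, y is the direction in which the jaws open and shut, and the axes are right-handed (so a half turn about x gives the same grasp; the last joint's range is limited). The gripper opens to 85 mm and grips with 20 to 120 N. Pads are 22 mm wide; open, the fingers measure 114 mm over their backs; the gripper's body (76 mm by 85 mm) begins 54 mm behind the grasp point. The pads swing forward as they close: fully open they stand 13 mm farther back than shut.
Start: joints at [1.042, 0.276, 1.505, -0, 1.361, -0.121], TCP at [0.228, 0.528, 0.231] pointing down, gripper open.
Joint ranges: [-2.89, 2.89], [-0.75, 2.08], [0.22, 2.7], [-1.18, 4.32], [0.11, 2.71], [-2.7, 2.7]. Speed limits (rad/s): [2.57, 2.57, 3.14, 3.14, 3.14, 3.14].

### API

Orientations are given as a unit quaternion [w, x, y, z].
In Python, from rig import manip gives the robot as it stands.
- The arm moves only by the tool step_arm, never from a script. Its argument "increments" is a list of rows, each an object with "grip": the opening, from 0 (shut) to 1 (fully open); "delta_pos": the shift along the world's x, y, z in m, a list of three; "twist": the turn about the world's z in degrees. A call has 1 to 10 rows; each row shifts and turns the commanded pose from where the row before left it; what a row does not reach is not made up. A row lasts 1/12 s, in which the tool goes at most 41.7 mm and 7.16 degrees, less where a joint would pass 70% of its speed; a pose out of reach is approached as far as the arm can. A call with a gripper value outside its range is refused whole. The fingers move at their own pace and stop on an object; "force" is the grip in N (left out, the last holds). Time passes only in rows, so rows that do not move let the fingers close. It gives the time, the measured TCP pose, the force and the opening at its end, in the units of the state.
- manip.get_state(): the state, without advancing time (a new reading comes with each control period).
- manip.get_image(name): name is "side" or "top"; returns a dict with "img" (420x560x3 uint8, red, green, blue), "fx", "fy", "cx", "cy" (pixels), "rvec" (rotation vector, rad) and "tvec" (3), from world to camera coordinates, as OpenCV has them. Camera axes: x right, y down, z forward; pixel columns grow to the right and rows downward; lengths in m; the calibration is good to about 2 mm. A picture is of the moment at which its call begins. There is no depth.
- manip.sign_off(): hands the job in, once; it reports no verdict.
The state is a dict: "clock": time; "qpos": joint angles; "qd": joint speeds; "effort": joint torques, N m; "position": TCP position; "ee_rot": TCP orientation; "contact_force": force on the tool from outside, world axes, zero at the start; "moment": the same for the moment, N m; "width": finger opening in m.
Only numpy, scipy, OpenCV 4.12 (cv2) and the standard library are available. Lean on these libraries where they do the work, as an engineer would, in place of code of your own. Each camera call takes 0.05 s, during which the arm holds its last target. There are 200 camera calls.

### The job

The four small volumes came off the binding machine last one first, so refile them: move each from the full rack to a bay of the empty rack so that the row ends in reverse order, the leftmost volume (as seen from the robot) becoming the rightmost, the second from the left the second from the right, and so on. Keep them upright and set each one down rather than dropping it, so that it stands on the floor of its bay, centred in it along and across and square to the rack, and let it go.

Things in the scene. Friction and masses are not known exactly. Their poses are not given: they have to be found in the camera images.
- vol_a: thin case-bound volume in plain kraft-board covers, flat plain spine, the thinnest and lowest of the four. 22 mm thick (y), 130 mm long (x), 104 mm tall (z), about 200 g, give or take a third; rigid. Stands upright on its long edge in a cradle. Origin: centre of its underside; x along its length with the spine at -x, y across its thickness, z up. Pinch it across its thickness from above, near the middle of its top edge.
- vol_b: thick ledger in kraft-board covers with four dark raised bands across its spine, the thickest, longest and tallest (the bands reach 3.5 mm beyond the spine). 34 mm thick (y), 148 mm long (x), 114 mm tall (z), about 360 g, give or take a third; rigid. Stands upright on its long edge in a cradle. Origin: centre of its underside; x along its length with the spine at -x, y across its thickness, z up. Pinch it across its thickness from above, near the middle of its top edge.
- vol_c: comb-bound volume: kraft-board covers and a round black comb of nine rings at the spine end (the comb reaches 6 mm beyond the spine). 28 mm thick (y), 140 mm long (x), 108 mm tall (z), about 280 g, give or take a third; rigid. Stands upright on its long edge in a cradle. Origin: centre of its underside; x along its length with the spine at -x, y across its thickness, z up. Pinch it across its thickness from above, near the middle of its top edge.
- vol_d: closed box file of kraft board, its top covered over (no paper edges seen), a small round steel disc on its spine, the shortest in length. 30 mm thick (y), 124 mm long (x), 110 mm tall (z), about 270 g, give or take a third; rigid. Stands upright on its long edge in a cradle. Origin: centre of its underside; x along its length with the spine at -x, y across its thickness, z up. Pinch it across its thickness from above, near the middle of its top edge.
- cradle_a: fixed steel cradle (one of four alike, side by side in the in-rack) in which volume a stands at the start: floor plate 150 x 66 mm (x, y) and 4 mm thick, with a low rib 18 mm high and 4 mm thick along each side, 58 mm clear between the ribs (ribs along x). Origin: centre of its underside, which lies 6 mm above the table; the volume stands 4 mm above the origin. It stays where it is and so shows where in the row volume a began.
- cradle_b: fixed steel cradle (one of four alike, side by side in the in-rack) in which volume b stands at the start: floor plate 150 x 66 mm (x, y) and 4 mm thick, with a low rib 18 mm high and 4 mm thick along each side, 58 mm clear between the ribs (ribs along x). Origin: centre of its underside, which lies 6 mm above the table; the volume stands 4 mm above the origin. It stays where it is and so shows where in the row volume b began.
- cradle_c: fixed steel cradle (one of four alike, side by side in the in-rack) in which volume c stands at the start: floor plate 150 x 66 mm (x, y) and 4 mm thick, with a low rib 18 mm high and 4 mm thick along each side, 58 mm clear between the ribs (ribs along x). Origin: centre of its underside, which lies 6 mm above the table; the volume stands 4 mm above the origin. It stays where it is and so shows where in the row volume c began.
- cradle_d: fixed steel cradle (one of four alike, side by side in the in-rack) in which volume d stands at the start: floor plate 150 x 66 mm (x, y) and 4 mm thick, with a low rib 18 mm high and 4 mm thick along each side, 58 mm clear between the ribs (ribs along x). Origin: centre of its underside, which lies 6 mm above the table; the volume stands 4 mm above the origin. It stays where it is and so shows where in the row volume d began.
- in_rack: the full rack: grey plastic base 160 x 344 mm (x, y), 6 mm thick, end plates 35 mm high, fixed to the table. Origin: centre of its underside, on the table; y runs along the row, to the robot's left (turned by up to 0.2 rad), x away from the robot. The four cradles stand on it at y = -132, -44, +44 and +132 mm, in any order. It may stand on the robot's left or right.
- out_rack: the empty wooden rack, fixed, 160 x 344 mm (x, y), end plates 35 mm high. Origin: centre of its underside, on the table; y along the row to the robot's left (turned up to 0.2 rad), x away from the robot. Four alike bays, channels along x 58 mm wide, centres at x = 0, y = -132, -44, +44, +132 mm, floor 10 mm above the origin, parted by darker solid dividers 30 mm wide, 18 mm above the floor (4 mm strips at the ends).
Mind the look-alikes: they are no part of the job. Leave any pink look-alike of the vol_d alone. Leave any green look-alike of the vol_c alone.

How it is judged:
At the end, for the whole second after the job is handed in: Each volume stands released and at rest in the out-rack bay mirroring its own cradle's place in the in-rack (leftmost to rightmost): within 15 mm of the bay centre along and across, on the bay floor (-4/+5 mm), upright within 0.08 rad, square within 0.2 rad (either way round) (((y of cradle_a in the frame of in_rack between -0.152 and -0.112 m and y of vol_a in the frame of out_rack between 0.117 and 0.147 m) or (y of cradle_a in the frame of in_rack between -0.064 and -0.024 m and y of vol_a in the frame of out_rack between 0.029 and 0.059 m) or (y of cradle_a in the frame of in_rack between 0.024 and 0.064 m and y of vol_a in the frame of out_rack between -0.059 and -0.029 m) or (y of cradle_a in the frame of in_rack between 0.112 and 0.152 m and y of vol_a in the frame of out_rack between -0.147 and -0.117 m)) and x of vol_a in the frame of out_rack between -0.015 and 0.015 m and z of vol_a in the frame of out_rack between 0.006 and 0.015 m and angle between each of vol_a, vol_b, vol_c, vol_d's own z axis and vertical below 0.08 rad and angle between the x axis of each of vol_a, vol_b, vol_c, vol_d and the x axis of out_rack, either way round below 0.2 rad and linear speed of each of vol_a, vol_b, vol_c, vol_d below 0.02 m/s and contact force between each of vol_a, vol_b, vol_c, vol_d and the fingers below 0.05 N and ((y of cradle_b in the frame of in_rack between -0.152 and -0.112 m and y of vol_b in the frame of out_rack between 0.117 and 0.147 m) or (y of cradle_b in the frame of in_rack between -0.064 and -0.024 m and y of vol_b in the frame of out_rack between 0.029 and 0.059 m) or (y of cradle_b in the frame of in_rack between 0.024 and 0.064 m and y of vol_b in the frame of out_rack between -0.059 and -0.029 m) or (y of cradle_b in the frame of in_rack between 0.112 and 0.152 m and y of vol_b in the frame of out_rack between -0.147 and -0.117 m)) and x of vol_b in the frame of out_rack between -0.015 and 0.015 m and z of vol_b in the frame of out_rack between 0.006 and 0.015 m and ((y of cradle_c in the frame of in_rack between -0.152 and -0.112 m and y of vol_c in the frame of out_rack between 0.117 and 0.147 m) or (y of cradle_c in the frame of in_rack between -0.064 and -0.024 m and y of vol_c in the frame of out_rack between 0.029 and 0.059 m) or (y of cradle_c in the frame of in_rack between 0.024 and 0.064 m and y of vol_c in the frame of out_rack between -0.059 and -0.029 m) or (y of cradle_c in the frame of in_rack between 0.112 and 0.152 m and y of vol_c in the frame of out_rack between -0.147 and -0.117 m)) and x of vol_c in the frame of out_rack between -0.015 and 0.015 m and z of vol_c in the frame of out_rack between 0.006 and 0.015 m and ((y of cradle_d in the frame of in_rack between -0.152 and -0.112 m and y of vol_d in the frame of out_rack between 0.117 and 0.147 m) or (y of cradle_d in the frame of in_rack between -0.064 and -0.024 m and y of vol_d in the frame of out_rack between 0.029 and 0.059 m) or (y of cradle_d in the frame of in_rack between 0.024 and 0.064 m and y of vol_d in the frame of out_rack between -0.059 and -0.029 m) or (y of cradle_d in the frame of in_rack between 0.112 and 0.152 m and y of vol_d in the frame of out_rack between -0.147 and -0.117 m)) and x of vol_d in the frame of out_rack between -0.015 and 0.015 m and z of vol_d in the frame of out_rack between 0.006 and 0.015 m); the robot touches nothing.
It fails at once if a volume is tipped over (leaning more than about 35 degrees) (angle between any of vol_a, vol_b, vol_c, vol_d's own z axis and vertical above 0.6 rad).
It fails at once if a volume is dropped (falls freely by more than about 25 mm) ((linear speed of vol_a above 0.7 m/s and contact force between vol_a and the fingers below 0.01 N) or (linear speed of vol_b above 0.7 m/s and contact force between vol_b and the fingers below 0.01 N) or (linear speed of vol_c above 0.7 m/s and contact force between vol_c and the fingers below 0.01 N) or (linear speed of vol_d above 0.7 m/s and contact force between vol_d and the fingers below 0.01 N)).
It also fails if it takes over 147 s, if anything falls off the work surface, if the arm or the gripper's body presses on something with over 40 N, if the wrist force passes 120 N, or if a joint passes its speed limit or range.

## Working session

There is one attempt and no reset: what is moved stays moved. The work goes in short steps, Python scripts to look and compute and a tool call to move; the robot and the scene stay as the last step left them, time stands still between calls to the robot, and variables do not carry over. Pictures are saved under pics/ and viewed, about 12 in all and at most 16, crops included, and the job is handed in when it is done.

Besides the shell and the picture viewer there is one more tool, called after "Request:" by a JSON object that holds its "fn" and its "kwargs". step_arm: Moves the arm, as the interface text tells. Its arguments: {"type":"object","properties":{"increments":{"type":"array"},"force":{"type":"number"}},"required":["increments"]}

```bash
mkdir -p pics; cat > h.py <<'E'
import numpy as np, cv2
from rig import manip
def cam(n):
    d=manip.get_image(n); R=cv2.Rodrigues(np.array(d["rvec"],float))[0]; t=np.array(d["tvec"],float).ravel()
    K=np.array([[d["fx"],0,d["cx"]],[0,d["fy"],d["cy"]],[0,0,1.]]); return d["img"],K,R,t
def px2w(u,v,z,K,R,t):
    r=R.T@np.linalg.inv(K)@np.array([u,v,1.]); c=-R.T@t; return c+r*(z-c[2])/r[2]
def w2px(p,K,R,t):
    q=K@(R@np.array(p,float)+t); return q[:2]/q[2]
def save(img,name,s=1,crop=None):
    if crop: x0,y0,x1,y1=crop; img=img[y0:y1,x0:x1]
    cv2.imwrite("pics/"+name,cv2.resize(img[:,:,::-1],None,fx=s,fy=s,interpolation=cv2.INTER_CUBIC))
E
python3 - <<'E'
from h import *
for n in("top","side"):
    i,K,R,t=cam(n); save(i,n+"0.png",1.4); print(n,K[0,0],-R.T@t,R[2])
    np.savez(n+".npz",i=i,K=K,R=R,t=t)
s=manip.get_state(); print(s["clock"],s["position"],s["ee_rot"],s["width"])
E
```

```text
top 393.8847131939175 [0.23675466 0.01553463 1.0644457 ] [ 0.1861739  -0.02693681 -0.98214749]
side 405.0905975767603 [ 0.15668978 -0.63272732  0.65263615] [ 0.27802175  0.70315811 -0.65442538]
0.1 [0.22782942 0.52745958 0.23054158] [ 0.6922776   0.14264796  0.69263863 -0.14371854] 0.08548203061622459
```

View pics/top0.png

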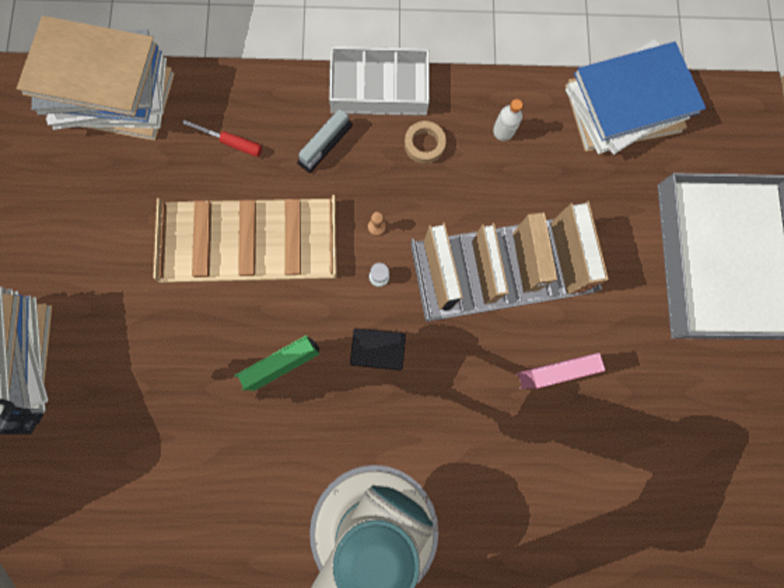

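View pics/side0.png

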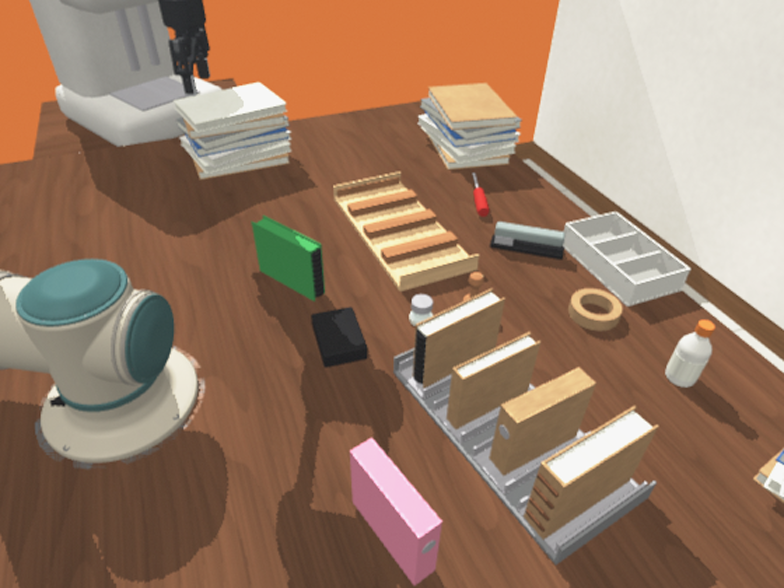

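The picture shows the row from left to right as c (comb, top-picture pixel 440,265), a (thin, 492,262), d (covered top with disc, 537,250) and b (banded, 582,245). The out-rack is on the left, at about (245,240). Things that could be mistaken for the volumes are the green comb book (277,363), the pink box (562,370) and the paper stacks. I'll measure in close crops.

```bash
python3 - <<'E'
from h import *
i=np.load("top.npz")["i"]
save(i,"in.png",5,(285,135,445,235)); save(i,"out.png",5,(100,135,250,210))
E
```

```text
(no output)
```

View pics/in.png

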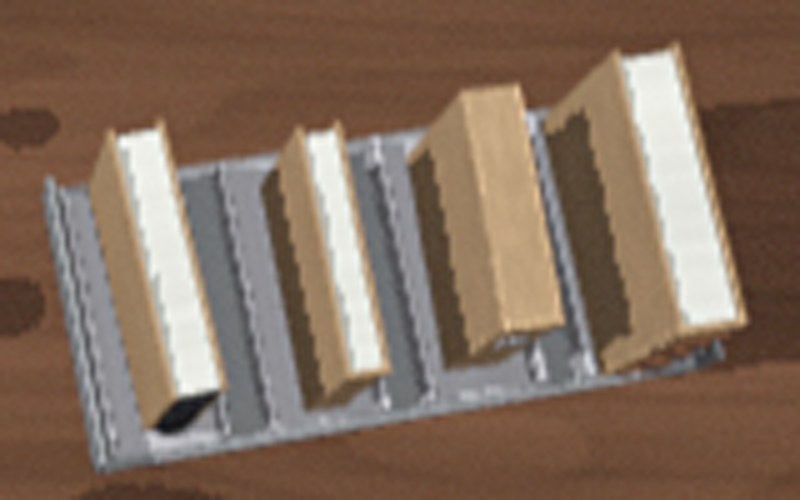

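View pics/out.png

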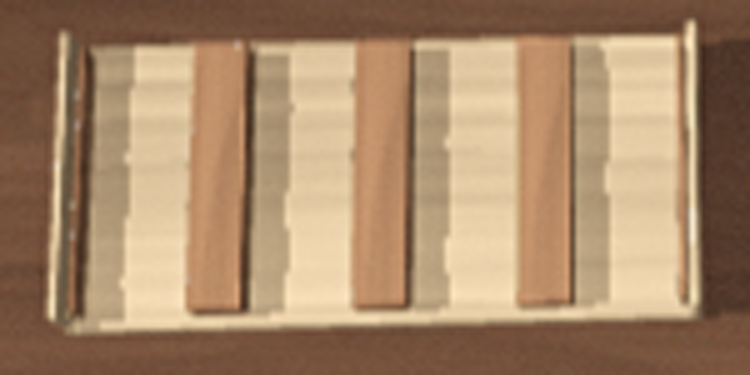

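```bash
python3 - <<'E'
from h import *
d=np.load("top.npz");K,R,t=d["K"],d["R"],d["t"]
def q(name,pts,z,x0,y0):
    P=np.array([px2w(x0+(u+.5)/5-.5,y0+(v+.5)/5-.5,z,K,R,t)[:2] for u,v in pts])
    L=(P[0]+P[1]-P[2]-P[3])/2; W=(P[0]+P[3]-P[1]-P[2])/2
    print(name,"c",P.mean(0).round(4),"len",np.linalg.norm(L).round(4),"wid",np.linalg.norm(W).round(4),"yaw deg",np.degrees(np.arctan2(L[1],L[0])).round(1)); return P
q("c",[(112,132),(160,122),(222,388),(172,398)],.118,285,135)
q("a",[(298,130),(340,123),(387,374),(343,380)],.114,285,135)
q("d",[(463,92),(521,86),(562,325),(503,334)],.120,285,135)
q("b",[(617,53),(680,42),(745,322),(682,335)],.124,285,135)
q("D1",[(194,42),(246,41),(242,310),(188,310)],.028,100,135)
q("D2",[(358,40),(410,39),(407,306),(354,306)],.028,100,135)
q("D3",[(518,38),(572,37),(574,303),(518,304)],.028,100,135)
q("in",[(48,180),(640,110),(722,352),(100,468)],.012,285,135)
from scipy.spatial.transform import Rotation as Ro
s=manip.get_state();print(Ro.from_quat(np.roll(s["ee_rot"],-1)).as_matrix().round(3))
E
```

```text
c c [ 0.4779 -0.1202] len 0.1385 wid 0.0251 yaw deg 12.0
a c [ 0.4844 -0.209 ] len 0.1303 wid 0.0221 yaw deg 8.6
d c [ 0.5061 -0.294 ] len 0.1252 wid 0.03 yaw deg 6.8
b c [ 0.5177 -0.3784] len 0.1475 wid 0.033 yaw deg 9.3
D1 c [0.5402 0.3408] len 0.1509 wid 0.0284 yaw deg 3.0
D2 c [0.5434 0.2524] len 0.1502 wid 0.0283 yaw deg 2.4
D3 c [0.5462 0.1643] len 0.1503 wid 0.0298 yaw deg 2.4
in c [ 0.497  -0.2539] len 0.1535 wid 0.3446 yaw deg 12.4
[[-0.001  0.397  0.918]
 [-0.001  0.918 -0.397]
 [-1.    -0.002 -0.   ]]
```

Request:
{"fn": "step_arm", "kwargs": {"increments": [{"grip": 0.7, "delta_pos": [0.0125, -0.0324, 0.0015], "twist": 1.67}, {"grip": 0.7, "delta_pos": [0.0125, -0.0324, 0.0015], "twist": 1.67}, {"grip": 0.7, "delta_pos": [0.0125, -0.0324, 0.0015], "twist": 1.67}, {"grip": 0.7, "delta_pos": [0.0125, -0.0324, 0.0015], "twist": 1.67}, {"grip": 0.7, "delta_pos": [0.0125, -0.0324, 0.0015], "twist": 1.67}, {"grip": 0.7, "delta_pos": [0.0125, -0.0324, 0.0015], "twist": 1.67}, {"grip": 0.7, "delta_pos": [0.0125, -0.0324, 0.0015], "twist": 1.67}, {"grip": 0.7, "delta_pos": [0.0125, -0.0324, 0.0015], "twist": 1.67}, {"grip": 0.7, "delta_pos": [0.0125, -0.0324, 0.0015], "twist": 1.67}, {"grip": 0.7, "delta_pos": [0.0125, -0.0324, 0.0015], "twist": 1.67}], "force": 60}}

```text
clock: 0.93
position: [0.3529, 0.2022, 0.2462]
ee_rot: [0.706, 0.04, 0.706, -0.04]
contact_force: [1.0, -0.5, -0.5]
width: 0.0603
```

Request:
{"fn": "step_arm", "kwargs": {"increments": [{"grip": 0.7, "delta_pos": [0.0125, -0.0324, 0.0015], "twist": 1.67}, {"grip": 0.7, "delta_pos": [0.0125, -0.0324, 0.0015], "twist": 1.67}, {"grip": 0.7, "delta_pos": [0.0125, -0.0324, 0.0015], "twist": 1.67}, {"grip": 0.7, "delta_pos": [0.0125, -0.0324, 0.0015], "twist": 1.67}, {"grip": 0.7, "delta_pos": [0.0125, -0.0324, 0.0015], "twist": 1.67}, {"grip": 0.7, "delta_pos": [0.0125, -0.0324, 0.0015], "twist": 1.67}, {"grip": 0.7, "delta_pos": [0.0125, -0.0324, 0.0015], "twist": 1.67}, {"grip": 0.7, "delta_pos": [0.0125, -0.0324, 0.0015], "twist": 1.67}, {"grip": 0.7, "delta_pos": [0.0125, -0.0324, 0.0015], "twist": 1.67}, {"grip": 0.7, "delta_pos": [0.0125, -0.0324, 0.0015], "twist": 1.67}]}}

```text
clock: 1.77
position: [0.4781, -0.1218, 0.2611]
ee_rot: [0.704, -0.062, 0.705, 0.062]
contact_force: [0.1, 0.1, -0.1]
width: 0.0597
```

Request:
{"fn": "step_arm", "kwargs": {"increments": [{"grip": 0.7, "delta_pos": [0, 0, 0], "twist": 0}, {"grip": 0.7, "delta_pos": [0, 0, 0], "twist": 0}]}}

```text
clock: 1.93
position: [0.4782, -0.1216, 0.2605]
ee_rot: [0.704, -0.06, 0.705, 0.061]
contact_force: [0.1, 0.9, -0.4]
width: 0.0597
```

Request:
{"fn": "step_arm", "kwargs": {"increments": [{"grip": 0.7, "delta_pos": [0, 0.0015, -0.025], "twist": 0}, {"grip": 0.7, "delta_pos": [0, 0, -0.025], "twist": 0}, {"grip": 0.7, "delta_pos": [0, 0, -0.025], "twist": 0}, {"grip": 0.7, "delta_pos": [0, 0, -0.025], "twist": 0}, {"grip": 0.7, "delta_pos": [0, 0, -0.025], "twist": 0}]}}

```text
clock: 2.35
position: [0.4771, -0.1169, 0.1353]
ee_rot: [0.704, -0.062, 0.704, 0.063]
contact_force: [0.5, -0.2, -1.3]
width: 0.0594
```

```bash
python3 - <<'E'
from h import *
a=cam("side")[0];b=cam("top")[0]
save(a,"g1s.png",3,(260,120,480,310));save(b,"g1t.png",4,(260,110,440,240))
E
```

```text
(no output)
```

View pics/g1s.png

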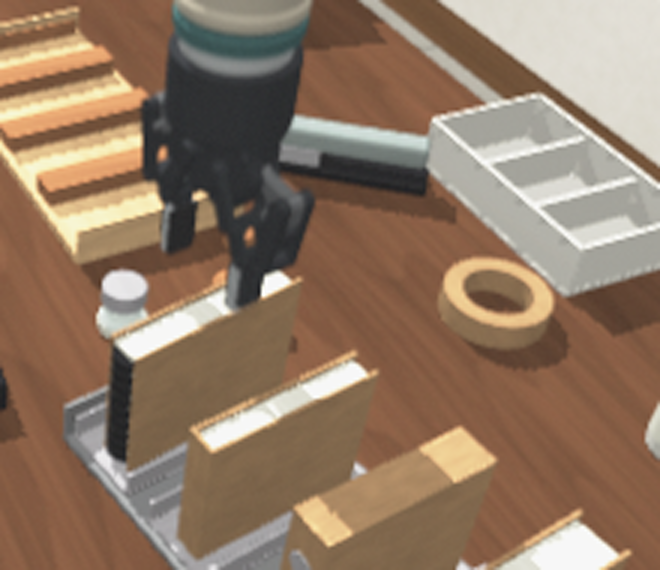

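```bash
python3 - <<'E'
from h import *
d=np.load("side.npz");K,R,t=d["K"],d["R"],d["t"]
f=lambda u,v,z:px2w(260+(u+.5)/3-.5,120+(v+.5)/3-.5,z,K,R,t)[:2].round(4)
print("c near-cover edge",f(134,358,.118),f(300,283,.118),"far cover edge",f(112,338,.118),f(272,275,.118))
print("a",f(203,450,.114),f(377,376,.114),f(190,428,.114),f(355,354,.114))
print("fingertips",f(243,305,.1353),f(178,250,.1353))
E
```

```text
c near-cover edge [ 0.4131 -0.1465] [ 0.5475 -0.1215] far cover edge [ 0.4076 -0.1248] [ 0.5341 -0.1074]
a [ 0.4203 -0.2273] [ 0.5494 -0.2123] [ 0.4211 -0.209 ] [ 0.5474 -0.1905]
fingertips [ 0.4898 -0.1435] [ 0.4759 -0.0787]
```

Request:
{"fn": "step_arm", "kwargs": {"increments": [{"grip": 0.7, "delta_pos": [0, -0.003, -0.018], "twist": 0}, {"grip": 0.7, "delta_pos": [0, 0, -0.018], "twist": 0}, {"grip": 0.7, "delta_pos": [0, 0, -0.0175], "twist": 0}, {"grip": 0.2, "delta_pos": [0, 0, 0], "twist": 0}, {"grip": 0.0, "delta_pos": [0, 0, 0], "twist": 0}, {"grip": 0.0, "delta_pos": [0, 0, 0], "twist": 0}, {"grip": 0.0, "delta_pos": [0, 0, 0], "twist": 0}, {"grip": 0.0, "delta_pos": [0, 0, 0], "twist": 0}, {"grip": 0.0, "delta_pos": [0, 0, 0], "twist": 0}]}}

```text
clock: 3.2
position: [0.4791, -0.1216, 0.0843]
ee_rot: [0.705, -0.062, 0.703, 0.062]
contact_force: [0.2, 2.8, 6.3]
width: 0.0279
```

Request:
{"fn": "step_arm", "kwargs": {"increments": [{"grip": 0, "delta_pos": [0, 0, 0.015], "twist": 0}, {"grip": 0, "delta_pos": [0, 0, 0.03], "twist": 0}, {"grip": 0, "delta_pos": [0, 0, 0.03], "twist": 0}, {"grip": 0, "delta_pos": [0, 0, 0.03], "twist": 0}, {"grip": 0, "delta_pos": [0, 0, 0.03], "twist": 0}, {"grip": 0, "delta_pos": [0, 0, 0.02], "twist": 0}, {"grip": 0, "delta_pos": [0, 0, 0], "twist": 0}]}}

```text
clock: 3.78
position: [0.4804, -0.1227, 0.2423]
ee_rot: [0.707, -0.063, 0.701, 0.06]
contact_force: [0.5, -0.2, -3.2]
width: 0.0273
```

Request:
{"fn": "step_arm", "kwargs": {"increments": [{"grip": 0, "delta_pos": [0.005, 0.018, 0], "twist": -0.6}, {"grip": 0, "delta_pos": [0.0085, 0.029, 0], "twist": -1}, {"grip": 0, "delta_pos": [0.0085, 0.029, 0], "twist": -1}, {"grip": 0, "delta_pos": [0.0085, 0.029, 0], "twist": -1}, {"grip": 0, "delta_pos": [0.0085, 0.029, 0], "twist": -1}, {"grip": 0, "delta_pos": [0.0085, 0.029, 0], "twist": -1}, {"grip": 0, "delta_pos": [0.0085, 0.029, 0], "twist": -1}, {"grip": 0, "delta_pos": [0.0085, 0.029, 0], "twist": -1}, {"grip": 0, "delta_pos": [0.005, 0.021, 0], "twist": -0.6}, {"grip": 0, "delta_pos": [0, 0, 0], "twist": 0}]}}

```text
clock: 4.62
position: [0.5474, 0.1246, 0.2353]
ee_rot: [0.706, -0.011, 0.708, 0.014]
contact_force: [0.3, 0.2, -2.8]
width: 0.0274
```

Request:
{"fn": "step_arm", "kwargs": {"increments": [{"grip": 0, "delta_pos": [0, 0, 0], "twist": 0}, {"grip": 0, "delta_pos": [0, 0, -0.03], "twist": 0}, {"grip": 0, "delta_pos": [0, 0, -0.03], "twist": 0}, {"grip": 0, "delta_pos": [0, 0, -0.03], "twist": 0}, {"grip": 0, "delta_pos": [0, 0, -0.02], "twist": 0}, {"grip": 0, "delta_pos": [0, 0, 0], "twist": 0}]}}

```text
clock: 5.12
position: [0.5426, 0.1185, 0.1222]
ee_rot: [0.703, -0.012, 0.711, 0.01]
contact_force: [-0.7, 0.1, -3.7]
width: 0.0277
```

```bash
python3 - <<'E'
from h import *
ps=[]
for k in range(1):
    s=manip.get_state();print(s["position"].round(4) if hasattr(s["position"],'round') else s["position"],s["ee_rot"],s["width"])
a=cam("side")[0];b=cam("top")[0]
cv2.imwrite("pics/p1.png",np.hstack([cv2.resize(a[90:250,200:360],(480,480),interpolation=2),cv2.resize(b[110:230,170:250],(320,480),interpolation=2)])[:,:,::-1])
E
```

```text
[0.5426 0.1185 0.1222] [ 0.70257497 -0.01151181  0.71144168  0.01032583] 0.027672070761789895
```

View pics/p1.png

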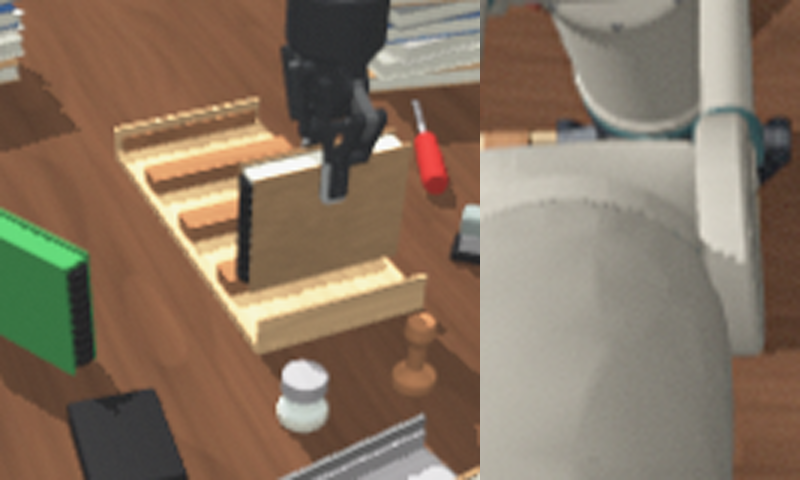

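```bash
python3 - <<'E'
from h import *
d=np.load("side.npz");K,R,t=d["K"],d["R"],d["t"]
f=lambda u,v,z:px2w(200+(u+.5)/3-.5,90+(v+.5)/3-.5,z,K,R,t)[:2].round(4)
for z in(.158,.163): print(f(255,184,z),f(410,147,z), "bottom",f(252,285,z-.108))
print("rack near end plate top (z .035):",f(258,325,.035),f(425,278,.035))
for p in [(.4675,.0775,.035),(.6274,.0836,.035)]: print(w2px(p,K,R,t)*3-np.array([600,270]))
E
```

```text
[0.4722 0.0933] [0.608  0.0994] bottom [0.4787 0.109 ]
[0.469  0.0859] [0.6034 0.092 ] bottom [0.476  0.1028]
rack near end plate top (z .035): [0.4704 0.0755] [0.6284 0.0832]
[252.78344329 323.37093132]
[422.70245224 276.98220011]
```

```bash
cat >> h.py <<'E'
def box(img,c,yaw,L,W,H,K,R,t,col=(255,0,0)):
    "draw wireframe of a volume, c = underside centre"
    a=np.radians(yaw); ex=np.array([np.cos(a),np.sin(a),0]);ey=np.array([-ex[1],ex[0],0]);ez=np.array([0,0,1])
    P=[np.array(c)+ex*L/2*i+ey*W/2*j+ez*H*k for i in(-1,1) for j in(-1,1) for k in(0,1)]
    Q=[w2px(p,K,R,t) for p in P]
    for m in range(8):
        for n in(1,2,4):
            if not m&n: cv2.line(img,*[tuple(int(round((x*5+2)*16)) for x in Q[w]) for w in(m,m|n)],col,1,cv2.LINE_AA,4)
def big(img): return cv2.resize(img,None,fx=5,fy=5,interpolation=cv2.INTER_CUBIC)
E
python3 - <<'E'
from h import *
i,K,R,t=cam("side"); I=big(i)
box(I,(.5473,.120,.053),2.2,.14,.028,.108,K,R,t)
box(I,(.5485,.1205,.010),2.2,.14,.058,.018,K,R,t,(0,0,255))
save(I[500:1100,1150:1750],"ov1.png")
E
```

```text
(no output)
```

View pics/ov1.png

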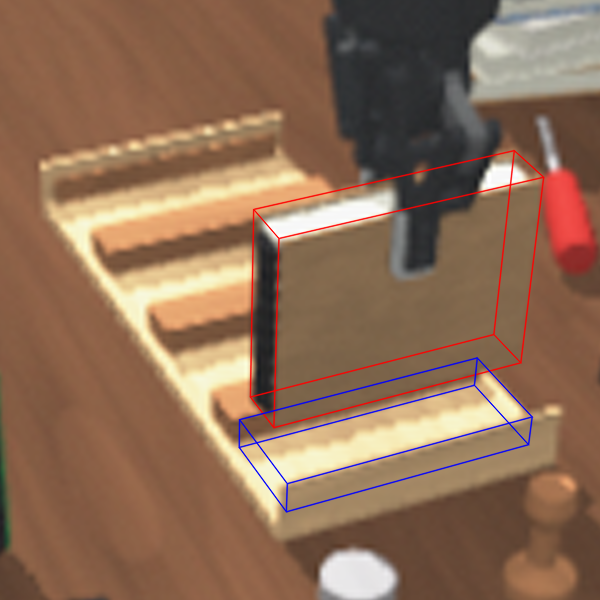

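Request:
{"fn": "step_arm", "kwargs": {"increments": [{"grip": 0, "delta_pos": [0.001, 0, -0.015], "twist": 0}, {"grip": 0, "delta_pos": [0, 0, -0.015], "twist": 0}, {"grip": 0, "delta_pos": [0, 0, -0.008], "twist": 0}, {"grip": 0, "delta_pos": [0, 0, -0.004], "twist": 0}, {"grip": 0, "delta_pos": [0, 0, -0.002], "twist": 0}, {"grip": 0, "delta_pos": [0, 0, 0], "twist": 0}, {"grip": 0, "delta_pos": [0, 0, 0], "twist": 0}]}}

```text
clock: 5.85
position: [0.5494, 0.1204, 0.0848]
ee_rot: [0.708, -0.011, 0.706, 0.011]
contact_force: [-0.5, -0.8, -3.8]
width: 0.0275
```

Request:
{"fn": "step_arm", "kwargs": {"increments": [{"grip": 0, "delta_pos": [0, 0, -0.001], "twist": 0}, {"grip": 0, "delta_pos": [0, 0, -0.001], "twist": 0}, {"grip": 0, "delta_pos": [0, 0, 0], "twist": 0}, {"grip": 0, "delta_pos": [0, 0, 0], "twist": 0}]}}

```text
clock: 6.18
position: [0.5496, 0.1205, 0.0843]
ee_rot: [0.708, -0.011, 0.706, 0.011]
contact_force: [-3.1, -0.5, 8.3]
width: 0.0274
```

Request:
{"fn": "step_arm", "kwargs": {"increments": [{"grip": 0.4, "delta_pos": [0, 0, 0], "twist": 0}, {"grip": 0.5, "delta_pos": [0, 0, 0], "twist": 0}, {"grip": 0.6, "delta_pos": [0, 0, 0], "twist": 0}, {"grip": 0.65, "delta_pos": [0, 0, 0], "twist": 0}, {"grip": 0.65, "delta_pos": [0, 0, 0.03], "twist": 0}, {"grip": 0.65, "delta_pos": [0, 0, 0.04], "twist": 0}, {"grip": 0.65, "delta_pos": [0, 0, 0.04], "twist": 0}, {"grip": 0.65, "delta_pos": [0, 0, 0.04], "twist": 0}]}}

```text
clock: 6.85
position: [0.5482, 0.1203, 0.2331]
ee_rot: [0.707, -0.011, 0.707, 0.011]
contact_force: [1.2, 0.9, -0.8]
width: 0.0554
```

Request:
{"fn": "step_arm", "kwargs": {"increments": [{"grip": 0.6, "delta_pos": [-0.0065, -0.0329, 0], "twist": 0.63}, {"grip": 0.6, "delta_pos": [-0.0065, -0.0329, 0], "twist": 0.63}, {"grip": 0.6, "delta_pos": [-0.0065, -0.0329, 0], "twist": 0.63}, {"grip": 0.6, "delta_pos": [-0.0065, -0.0329, 0], "twist": 0.63}, {"grip": 0.6, "delta_pos": [-0.0065, -0.0329, 0], "twist": 0.63}, {"grip": 0.6, "delta_pos": [-0.0065, -0.0329, 0], "twist": 0.63}, {"grip": 0.6, "delta_pos": [-0.0065, -0.0329, 0], "twist": 0.63}, {"grip": 0.6, "delta_pos": [-0.0065, -0.0329, 0], "twist": 0.63}, {"grip": 0.6, "delta_pos": [-0.0065, -0.0329, 0], "twist": 0.63}, {"grip": 0.6, "delta_pos": [-0.0065, -0.0329, 0], "twist": 0.63}]}}

```text
clock: 7.68
position: [0.483, -0.2102, 0.2318]
ee_rot: [0.705, -0.05, 0.705, 0.05]
contact_force: [1.1, -0.9, -0.4]
width: 0.0517
```

Request:
{"fn": "step_arm", "kwargs": {"increments": [{"grip": 0.6, "delta_pos": [0, 0, 0], "twist": 0}, {"grip": 0.6, "delta_pos": [0, 0, -0.03], "twist": 0}, {"grip": 0.6, "delta_pos": [0, 0, -0.03], "twist": 0}, {"grip": 0.6, "delta_pos": [0, 0, -0.03], "twist": 0}, {"grip": 0.6, "delta_pos": [0, 0, 0], "twist": 0}, {"grip": 0.6, "delta_pos": [0, 0, 0], "twist": 0}]}}

```text
clock: 8.18
position: [0.4827, -0.2078, 0.1408]
ee_rot: [0.704, -0.049, 0.706, 0.051]
contact_force: [0.8, -0.2, -0.7]
width: 0.0511
```

```bash
python3 - <<'E'
from h import *
i,K,R,t=cam("side"); I=big(i)
box(I,(.4835,-.209,.010),8.5,.13,.022,.104,K,R,t)
box(I,(.506,-.294,.010),8,.124,.030,.110,K,R,t,(0,0,255))
box(I,(.5485,.1205,.010),2.2,.14,.028,.108,K,R,t)
I=cv2.resize(I,None,fx=.6,fy=.6,interpolation=cv2.INTER_AREA)
save(I[300:900,650:1450],"ov2.png")
E
```

```text
(no output)
```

View pics/ov2.png

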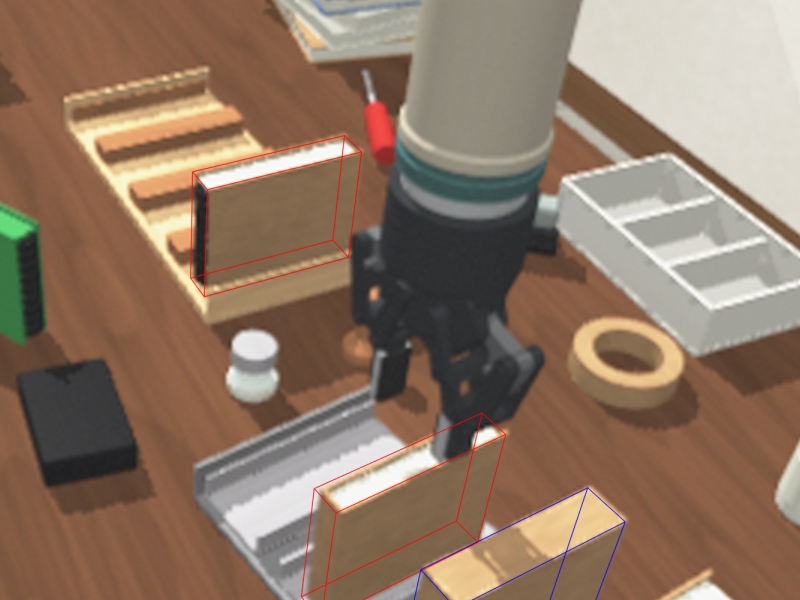

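c stands in the rightmost bay, and its outline at about (275,215) matches the target wireframe. The wireframes on a (400,510) and d (520,560) also fit. I'll go on with a.

Request:
{"fn": "step_arm", "kwargs": {"increments": [{"grip": 0.6, "delta_pos": [0, -0.001, -0.025], "twist": 0}, {"grip": 0.6, "delta_pos": [0, 0, -0.025], "twist": 0}, {"grip": 0.6, "delta_pos": [0, 0, -0.013], "twist": 0}, {"grip": 0.2, "delta_pos": [0, 0, 0], "twist": 0}, {"grip": 0, "delta_pos": [0, 0, 0], "twist": 0}, {"grip": 0, "delta_pos": [0, 0, 0], "twist": 0}, {"grip": 0, "delta_pos": [0, 0, 0], "twist": 0}, {"grip": 0, "delta_pos": [0, 0, 0], "twist": 0}, {"grip": 0, "delta_pos": [0, 0, 0], "twist": 0}]}}

```text
clock: 8.98
position: [0.4852, -0.2105, 0.0809]
ee_rot: [0.707, -0.051, 0.704, 0.049]
contact_force: [1.2, -0.2, 7.5]
width: 0.0213
```

Request:
{"fn": "step_arm", "kwargs": {"increments": [{"grip": 0, "delta_pos": [0, 0, 0.015], "twist": 0}, {"grip": 0, "delta_pos": [0, 0, 0.03], "twist": 0}, {"grip": 0, "delta_pos": [0, 0, 0.03], "twist": 0}, {"grip": 0, "delta_pos": [0, 0, 0.03], "twist": 0}, {"grip": 0, "delta_pos": [0, 0, 0.03], "twist": 0}, {"grip": 0, "delta_pos": [0, 0, 0.025], "twist": 0}, {"grip": 0, "delta_pos": [0, 0, 0], "twist": 0}]}}

```text
clock: 9.57
position: [0.4862, -0.2111, 0.2449]
ee_rot: [0.709, -0.052, 0.702, 0.048]
contact_force: [1.1, -0.5, -1.3]
width: 0.0213
```

Request:
{"fn": "step_arm", "kwargs": {"increments": [{"grip": 0, "delta_pos": [0.0024, 0.0161, 0], "twist": -0.24}, {"grip": 0, "delta_pos": [0.0048, 0.0322, 0], "twist": -0.485}, {"grip": 0, "delta_pos": [0.0048, 0.0322, 0], "twist": -0.485}, {"grip": 0, "delta_pos": [0.0048, 0.0322, 0], "twist": -0.485}, {"grip": 0, "delta_pos": [0.0048, 0.0322, 0], "twist": -0.485}, {"grip": 0, "delta_pos": [0.0048, 0.0322, 0], "twist": -0.485}, {"grip": 0, "delta_pos": [0.0048, 0.0322, 0], "twist": -0.485}, {"grip": 0, "delta_pos": [0.0048, 0.0322, 0], "twist": -0.485}, {"grip": 0, "delta_pos": [0.0048, 0.0322, 0], "twist": -0.485}, {"grip": 0, "delta_pos": [0.0048, 0.0322, 0], "twist": -0.485}]}}

```text
clock: 10.4
position: [0.5284, 0.0978, 0.2379]
ee_rot: [0.706, -0.022, 0.707, 0.022]
contact_force: [1.1, 0.2, -0.9]
width: 0.0212
```

Request:
{"fn": "step_arm", "kwargs": {"increments": [{"grip": 0, "delta_pos": [0.0048, 0.0322, 0], "twist": -0.485}, {"grip": 0, "delta_pos": [0.0048, 0.0322, 0], "twist": -0.485}, {"grip": 0, "delta_pos": [0.0044, 0.0322, 0], "twist": -0.485}, {"grip": 0, "delta_pos": [0.0024, 0.016, 0], "twist": -0.24}, {"grip": 0, "delta_pos": [0, 0, 0], "twist": 0}, {"grip": 0, "delta_pos": [0, 0, -0.02], "twist": 0}, {"grip": 0, "delta_pos": [0, 0, -0.03], "twist": 0}, {"grip": 0, "delta_pos": [0, 0, -0.03], "twist": 0}, {"grip": 0, "delta_pos": [0, 0, -0.03], "twist": 0}, {"grip": 0, "delta_pos": [0, 0, 0], "twist": 0}]}}

```text
clock: 11.23
position: [0.5402, 0.2065, 0.1224]
ee_rot: [0.702, -0.012, 0.712, 0.01]
contact_force: [-1.5, -0.6, -1.2]
width: 0.0214
```

Request:
{"fn": "step_arm", "kwargs": {"increments": [{"grip": 0, "delta_pos": [0, 0, -0.02], "twist": 0}, {"grip": 0, "delta_pos": [0, 0, -0.015], "twist": 0}, {"grip": 0, "delta_pos": [0, 0, -0.01], "twist": 0}, {"grip": 0, "delta_pos": [0, 0, -0.003], "twist": 0}, {"grip": 0, "delta_pos": [0, 0, -0.001], "twist": 0}, {"grip": 0, "delta_pos": [0, 0, 0], "twist": 0}, {"grip": 0, "delta_pos": [0, 0, 0], "twist": 0}]}}

```text
clock: 11.82
position: [0.5463, 0.2088, 0.081]
ee_rot: [0.708, -0.011, 0.706, 0.011]
contact_force: [-0.2, -0.1, 1.2]
width: 0.0215
```

Request:
{"fn": "step_arm", "kwargs": {"increments": [{"grip": 0, "delta_pos": [0, 0, -0.001], "twist": 0}, {"grip": 0, "delta_pos": [0, 0, 0], "twist": 0}, {"grip": 0.3, "delta_pos": [0, 0, 0], "twist": 0}, {"grip": 0.45, "delta_pos": [0, 0, 0], "twist": 0}, {"grip": 0.55, "delta_pos": [0, 0, 0], "twist": 0}, {"grip": 0.6, "delta_pos": [0, 0, 0], "twist": 0}, {"grip": 0.6, "delta_pos": [0, 0, 0.03], "twist": 0}, {"grip": 0.6, "delta_pos": [0, 0, 0.04], "twist": 0}, {"grip": 0.6, "delta_pos": [0, 0, 0.04], "twist": 0}, {"grip": 0.6, "delta_pos": [0, 0, 0.04], "twist": 0}]}}

```text
clock: 12.65
position: [0.5451, 0.2088, 0.23]
ee_rot: [0.707, -0.011, 0.707, 0.011]
contact_force: [0.6, -0.3, -0.1]
width: 0.0513
```

Request:
{"fn": "step_arm", "kwargs": {"increments": [{"grip": 0.65, "delta_pos": [-0.0026, -0.0335, 0], "twist": 0.387}, {"grip": 0.65, "delta_pos": [-0.0026, -0.0335, 0], "twist": 0.387}, {"grip": 0.65, "delta_pos": [-0.0026, -0.0335, 0], "twist": 0.387}, {"grip": 0.65, "delta_pos": [-0.0026, -0.0335, 0], "twist": 0.387}, {"grip": 0.65, "delta_pos": [-0.0026, -0.0335, 0], "twist": 0.387}, {"grip": 0.65, "delta_pos": [-0.0026, -0.0335, 0], "twist": 0.387}, {"grip": 0.65, "delta_pos": [-0.0026, -0.0335, 0], "twist": 0.387}, {"grip": 0.65, "delta_pos": [-0.0026, -0.0335, 0], "twist": 0.387}, {"grip": 0.65, "delta_pos": [-0.0026, -0.0335, 0], "twist": 0.387}, {"grip": 0.65, "delta_pos": [-0.0026, -0.0335, 0], "twist": 0.387}]}}

```text
clock: 13.48
position: [0.5192, -0.1277, 0.2287]
ee_rot: [0.706, -0.035, 0.706, 0.035]
contact_force: [0.8, -0.2, -0.6]
width: 0.0559
```

Request:
{"fn": "step_arm", "kwargs": {"increments": [{"grip": 0.65, "delta_pos": [-0.0026, -0.0335, 0], "twist": 0.387}, {"grip": 0.65, "delta_pos": [-0.0026, -0.0335, 0], "twist": 0.387}, {"grip": 0.65, "delta_pos": [-0.0026, -0.0335, 0], "twist": 0.387}, {"grip": 0.65, "delta_pos": [-0.0026, -0.0335, 0], "twist": 0.387}, {"grip": 0.65, "delta_pos": [-0.0026, -0.0335, 0], "twist": 0.387}, {"grip": 0.65, "delta_pos": [0, 0, 0], "twist": 0}, {"grip": 0.65, "delta_pos": [0, 0, -0.03], "twist": 0}, {"grip": 0.65, "delta_pos": [0, 0, -0.03], "twist": 0}, {"grip": 0.65, "delta_pos": [0, 0, -0.018], "twist": 0}, {"grip": 0.65, "delta_pos": [0, 0, 0], "twist": 0}]}}

```text
clock: 14.32
position: [0.5039, -0.2915, 0.1463]
ee_rot: [0.703, -0.045, 0.708, 0.049]
contact_force: [-0.5, 0.9, -0.1]
width: 0.0557
```

```bash
python3 - <<'E'
from h import *
i,K,R,t=cam("side"); I=big(i)
box(I,(.506,-.294,.010),8,.124,.030,.110,K,R,t,(0,0,255))
box(I,(.5177,-.3784,.010),9,.148,.034,.114,K,R,t)
box(I,(.5453,.2085,.010),2.2,.13,.022,.104,K,R,t)
I=cv2.resize(I,None,fx=.5,fy=.5,interpolation=cv2.INTER_AREA)
save(I[290:890,540:1300],"ov3.png")
E
```

```text
(no output)
```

View pics/ov3.png

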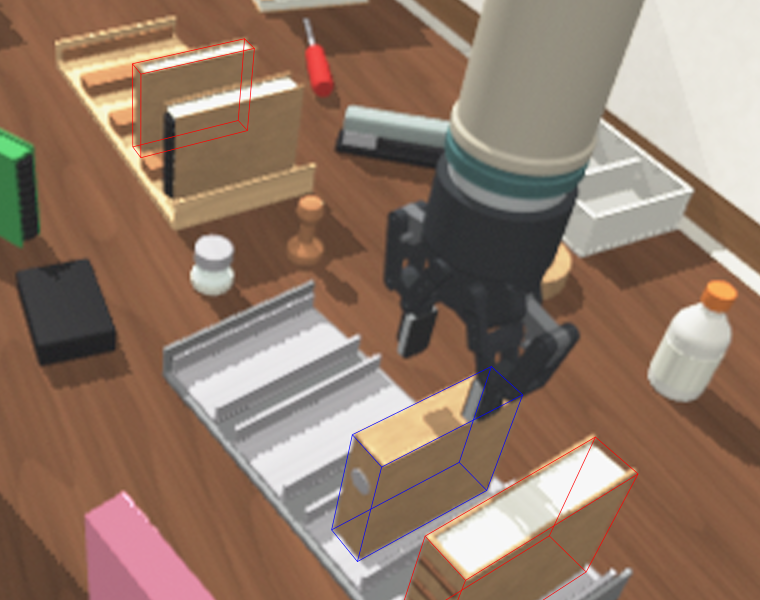

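a stands in its bay: the wireframe at (193,95) fits it. The wireframes on d (430,465) and b (530,520) match too, so I'll grip d.

Request:
{"fn": "step_arm", "kwargs": {"increments": [{"grip": 0.65, "delta_pos": [0, 0, -0.025], "twist": 0}, {"grip": 0.65, "delta_pos": [0, 0, -0.025], "twist": 0}, {"grip": 0.65, "delta_pos": [0, 0, -0.016], "twist": 0}, {"grip": 0.2, "delta_pos": [0, 0, 0], "twist": 0}, {"grip": 0, "delta_pos": [0, 0, 0], "twist": 0}, {"grip": 0, "delta_pos": [0, 0, 0], "twist": 0}, {"grip": 0, "delta_pos": [0, 0, 0], "twist": 0}, {"grip": 0, "delta_pos": [0, 0, 0], "twist": 0}, {"grip": 0, "delta_pos": [0, 0, 0], "twist": 0}]}}

```text
clock: 15.12
position: [0.5074, -0.2941, 0.0862]
ee_rot: [0.706, -0.048, 0.705, 0.047]
contact_force: [-0.4, 1.0, 3.3]
width: 0.0292
```

Request:
{"fn": "step_arm", "kwargs": {"increments": [{"grip": 0, "delta_pos": [0, 0, 0.015], "twist": 0}, {"grip": 0, "delta_pos": [0, 0, 0.03], "twist": 0}, {"grip": 0, "delta_pos": [0, 0, 0.03], "twist": 0}, {"grip": 0, "delta_pos": [0, 0, 0.03], "twist": 0}, {"grip": 0, "delta_pos": [0, 0, 0.03], "twist": 0}, {"grip": 0, "delta_pos": [0, 0, 0.025], "twist": 0}, {"grip": 0, "delta_pos": [0, 0, 0], "twist": 0}]}}

```text
clock: 15.7
position: [0.509, -0.2955, 0.2512]
ee_rot: [0.709, -0.05, 0.702, 0.044]
contact_force: [-0.0, -1.0, -1.9]
width: 0.0295
```

Request:
{"fn": "step_arm", "kwargs": {"increments": [{"grip": 0, "delta_pos": [0.001, 0.0164, 0], "twist": -0.16}, {"grip": 0, "delta_pos": [0.002, 0.0328, 0], "twist": -0.322}, {"grip": 0, "delta_pos": [0.002, 0.0328, 0], "twist": -0.322}, {"grip": 0, "delta_pos": [0.002, 0.0328, 0], "twist": -0.322}, {"grip": 0, "delta_pos": [0.002, 0.0328, 0], "twist": -0.322}, {"grip": 0, "delta_pos": [0.002, 0.0328, 0], "twist": -0.322}, {"grip": 0, "delta_pos": [0.002, 0.0328, 0], "twist": -0.322}, {"grip": 0, "delta_pos": [0.002, 0.0328, 0], "twist": -0.322}, {"grip": 0, "delta_pos": [0.002, 0.0328, 0], "twist": -0.322}, {"grip": 0, "delta_pos": [0.002, 0.0328, 0], "twist": -0.322}]}}

```text
clock: 16.53
position: [0.5247, 0.0196, 0.2438]
ee_rot: [0.706, -0.028, 0.707, 0.028]
contact_force: [0.5, -0.5, -2.3]
width: 0.0296
```

Request:
{"fn": "step_arm", "kwargs": {"increments": [{"grip": 0, "delta_pos": [0.002, 0.0328, 0], "twist": -0.322}, {"grip": 0, "delta_pos": [0.002, 0.0328, 0], "twist": -0.322}, {"grip": 0, "delta_pos": [0.002, 0.0328, 0], "twist": -0.322}, {"grip": 0, "delta_pos": [0.002, 0.0328, 0], "twist": -0.322}, {"grip": 0, "delta_pos": [0.002, 0.0328, 0], "twist": -0.322}, {"grip": 0, "delta_pos": [0.002, 0.0328, 0], "twist": -0.322}, {"grip": 0, "delta_pos": [0.002, 0.0328, 0], "twist": -0.322}, {"grip": 0, "delta_pos": [0.0015, 0.0328, 0], "twist": -0.322}, {"grip": 0, "delta_pos": [0.001, 0.0164, 0], "twist": -0.16}, {"grip": 0, "delta_pos": [0, 0, 0], "twist": 0}]}}

```text
clock: 17.37
position: [0.5414, 0.3007, 0.2431]
ee_rot: [0.706, -0.012, 0.708, 0.013]
contact_force: [0.4, -0.6, -2.0]
width: 0.0292
```

Request:
{"fn": "step_arm", "kwargs": {"increments": [{"grip": 0, "delta_pos": [0, 0, 0], "twist": 0}, {"grip": 0, "delta_pos": [0, 0, -0.02], "twist": 0}, {"grip": 0, "delta_pos": [0, 0, -0.03], "twist": 0}, {"grip": 0, "delta_pos": [0, 0, -0.03], "twist": 0}, {"grip": 0, "delta_pos": [0, 0, -0.03], "twist": 0}, {"grip": 0, "delta_pos": [0, 0, 0], "twist": 0}]}}

```text
clock: 17.87
position: [0.5374, 0.2932, 0.1283]
ee_rot: [0.702, -0.013, 0.712, 0.009]
contact_force: [-1.5, -0.7, -3.1]
width: 0.0294
```

Request:
{"fn": "step_arm", "kwargs": {"increments": [{"grip": 0, "delta_pos": [0, 0, -0.02], "twist": 0}, {"grip": 0, "delta_pos": [0, 0, -0.015], "twist": 0}, {"grip": 0, "delta_pos": [0, 0, -0.01], "twist": 0}, {"grip": 0, "delta_pos": [0, 0, -0.003], "twist": 0}, {"grip": 0, "delta_pos": [0, 0, -0.001], "twist": 0}, {"grip": 0, "delta_pos": [0, 0, 0], "twist": 0}, {"grip": 0, "delta_pos": [0, 0, 0], "twist": 0}]}}

```text
clock: 18.45
position: [0.543, 0.297, 0.087]
ee_rot: [0.708, -0.011, 0.706, 0.012]
contact_force: [0.2, -0.0, -1.8]
width: 0.0295
```

Request:
{"fn": "step_arm", "kwargs": {"increments": [{"grip": 0, "delta_pos": [0, 0, -0.001], "twist": 0}, {"grip": 0, "delta_pos": [0, 0, -0.001], "twist": 0}, {"grip": 0, "delta_pos": [0, 0, 0], "twist": 0}, {"grip": 0, "delta_pos": [0, 0, 0], "twist": 0}]}}

```text
clock: 18.78
position: [0.5431, 0.2972, 0.0862]
ee_rot: [0.708, -0.011, 0.706, 0.012]
contact_force: [-0.2, -0.7, 5.8]
width: 0.0296
```

Request:
{"fn": "step_arm", "kwargs": {"increments": [{"grip": 0.4, "delta_pos": [0, 0, 0], "twist": 0}, {"grip": 0.5, "delta_pos": [0, 0, 0], "twist": 0}, {"grip": 0.6, "delta_pos": [0, 0, 0], "twist": 0}, {"grip": 0.65, "delta_pos": [0, 0, 0], "twist": 0}, {"grip": 0.65, "delta_pos": [0, 0, 0.03], "twist": 0}, {"grip": 0.65, "delta_pos": [0, 0, 0.04], "twist": 0}, {"grip": 0.65, "delta_pos": [0, 0, 0.04], "twist": 0}, {"grip": 0.65, "delta_pos": [0, 0, 0.04], "twist": 0}]}}

```text
clock: 19.45
position: [0.5416, 0.2966, 0.235]
ee_rot: [0.707, -0.012, 0.707, 0.011]
contact_force: [0.7, 0.3, -0.5]
width: 0.0553
```

Request:
{"fn": "step_arm", "kwargs": {"increments": [{"grip": 0.7, "delta_pos": [-0.0012, -0.0337, 0], "twist": 0.34}, {"grip": 0.7, "delta_pos": [-0.0012, -0.0337, 0], "twist": 0.34}, {"grip": 0.7, "delta_pos": [-0.0012, -0.0337, 0], "twist": 0.34}, {"grip": 0.7, "delta_pos": [-0.0012, -0.0337, 0], "twist": 0.34}, {"grip": 0.7, "delta_pos": [-0.0012, -0.0337, 0], "twist": 0.34}, {"grip": 0.7, "delta_pos": [-0.0012, -0.0337, 0], "twist": 0.34}, {"grip": 0.7, "delta_pos": [-0.0012, -0.0337, 0], "twist": 0.34}, {"grip": 0.7, "delta_pos": [-0.0012, -0.0337, 0], "twist": 0.34}, {"grip": 0.7, "delta_pos": [-0.0012, -0.0337, 0], "twist": 0.34}, {"grip": 0.7, "delta_pos": [-0.0012, -0.0337, 0], "twist": 0.34}]}}

```text
clock: 20.28
position: [0.5297, -0.0418, 0.2338]
ee_rot: [0.706, -0.032, 0.706, 0.033]
contact_force: [1.2, 0.0, 0.3]
width: 0.0597
```

Request:
{"fn": "step_arm", "kwargs": {"increments": [{"grip": 0.7, "delta_pos": [-0.0012, -0.0337, 0], "twist": 0.34}, {"grip": 0.7, "delta_pos": [-0.0012, -0.0337, 0], "twist": 0.34}, {"grip": 0.7, "delta_pos": [-0.0012, -0.0337, 0], "twist": 0.34}, {"grip": 0.7, "delta_pos": [-0.0012, -0.0337, 0], "twist": 0.34}, {"grip": 0.7, "delta_pos": [-0.0012, -0.0337, 0], "twist": 0.34}, {"grip": 0.7, "delta_pos": [-0.0012, -0.0337, 0], "twist": 0.34}, {"grip": 0.7, "delta_pos": [-0.0012, -0.0337, 0], "twist": 0.34}, {"grip": 0.7, "delta_pos": [-0.0012, -0.0337, 0], "twist": 0.34}, {"grip": 0.7, "delta_pos": [-0.0012, -0.0337, 0], "twist": 0.34}, {"grip": 0.7, "delta_pos": [-0.0012, -0.0337, 0], "twist": 0.34}]}}

```text
clock: 21.12
position: [0.5177, -0.3789, 0.2336]
ee_rot: [0.705, -0.053, 0.705, 0.053]
contact_force: [0.3, -0.0, -0.6]
width: 0.0598
```

Request:
{"fn": "step_arm", "kwargs": {"increments": [{"grip": 0.7, "delta_pos": [0, 0, 0], "twist": 0}, {"grip": 0.7, "delta_pos": [0, 0, -0.03], "twist": 0}, {"grip": 0.7, "delta_pos": [0, 0, -0.03], "twist": 0}, {"grip": 0.7, "delta_pos": [0, 0, -0.018], "twist": 0}, {"grip": 0.7, "delta_pos": [0, 0, 0], "twist": 0}, {"grip": 0.7, "delta_pos": [0, 0, 0], "twist": 0}]}}

```text
clock: 21.62
position: [0.5177, -0.3765, 0.1549]
ee_rot: [0.704, -0.053, 0.706, 0.054]
contact_force: [0.9, -0.8, 1.1]
width: 0.0594
```

```bash
python3 - <<'E'
from h import *
i,K,R,t=cam("side"); I=big(i)
box(I,(.5177,-.3784,.010),9,.148,.034,.114,K,R,t)
box(I,(.5417,.2964,.010),2.2,.124,.030,.110,K,R,t,(0,0,255))
I=cv2.resize(I,None,fx=.5,fy=.5,interpolation=cv2.INTER_AREA)
save(I[270:870,540:1300],"ov4.png")
E
```

```text
(no output)
```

View pics/ov4.png

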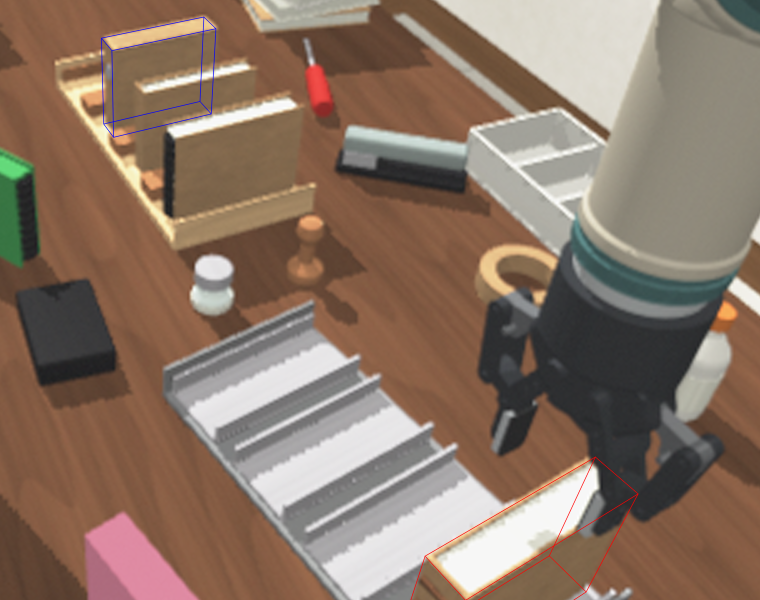

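d stands in its bay: the wireframe at (158,75) fits it. b at (520,540) is under the fingers, so I'll grip b.

Request:
{"fn": "step_arm", "kwargs": {"increments": [{"grip": 0.7, "delta_pos": [0, 0, -0.025], "twist": 0}, {"grip": 0.7, "delta_pos": [0, 0, -0.025], "twist": 0}, {"grip": 0.7, "delta_pos": [0, 0, -0.017], "twist": 0}, {"grip": 0.2, "delta_pos": [0, 0, 0], "twist": 0}, {"grip": 0, "delta_pos": [0, 0, 0], "twist": 0}, {"grip": 0, "delta_pos": [0, 0, 0], "twist": 0}, {"grip": 0, "delta_pos": [0, 0, 0], "twist": 0}, {"grip": 0, "delta_pos": [0, 0, 0], "twist": 0}, {"grip": 0, "delta_pos": [0, 0, 0], "twist": 0}], "force": 75}}

```text
clock: 22.42
position: [0.519, -0.3779, 0.0905]
ee_rot: [0.706, -0.054, 0.704, 0.053]
contact_force: [0.7, 0.1, 2.8]
width: 0.033
```

Request:
{"fn": "step_arm", "kwargs": {"increments": [{"grip": 0, "delta_pos": [0, 0, 0.015], "twist": 0}, {"grip": 0, "delta_pos": [0, 0, 0.03], "twist": 0}, {"grip": 0, "delta_pos": [0, 0, 0.03], "twist": 0}, {"grip": 0, "delta_pos": [0, 0, 0.03], "twist": 0}, {"grip": 0, "delta_pos": [0, 0, 0.03], "twist": 0}, {"grip": 0, "delta_pos": [0, 0, 0.025], "twist": 0}, {"grip": 0, "delta_pos": [0, 0, 0], "twist": 0}]}}

```text
clock: 23.0
position: [0.5202, -0.3792, 0.2552]
ee_rot: [0.708, -0.056, 0.702, 0.05]
contact_force: [0.6, -0.7, -3.1]
width: 0.0332
```

Request:
{"fn": "step_arm", "kwargs": {"increments": [{"grip": 0, "delta_pos": [0.0004, 0.0166, 0], "twist": -0.15}, {"grip": 0, "delta_pos": [0.0009, 0.0331, 0], "twist": -0.296}, {"grip": 0, "delta_pos": [0.0009, 0.0331, 0], "twist": -0.296}, {"grip": 0, "delta_pos": [0.0009, 0.0331, 0], "twist": -0.296}, {"grip": 0, "delta_pos": [0.0009, 0.0331, 0], "twist": -0.296}, {"grip": 0, "delta_pos": [0.0009, 0.0331, 0], "twist": -0.296}, {"grip": 0, "delta_pos": [0.0009, 0.0331, 0], "twist": -0.296}, {"grip": 0, "delta_pos": [0.0009, 0.0331, 0], "twist": -0.296}, {"grip": 0, "delta_pos": [0.0009, 0.0331, 0], "twist": -0.296}, {"grip": 0, "delta_pos": [0.0009, 0.0331, 0], "twist": -0.296}]}}

```text
clock: 23.83
position: [0.5245, -0.0603, 0.2463]
ee_rot: [0.705, -0.035, 0.708, 0.036]
contact_force: [0.9, 0.6, -4.1]
width: 0.0331
```

Request:
{"fn": "step_arm", "kwargs": {"increments": [{"grip": 0, "delta_pos": [0.0009, 0.0331, 0], "twist": -0.296}, {"grip": 0, "delta_pos": [0.0009, 0.0331, 0], "twist": -0.296}, {"grip": 0, "delta_pos": [0.0009, 0.0331, 0], "twist": -0.296}, {"grip": 0, "delta_pos": [0.0009, 0.0331, 0], "twist": -0.296}, {"grip": 0, "delta_pos": [0.0009, 0.0331, 0], "twist": -0.296}, {"grip": 0, "delta_pos": [0.0009, 0.0331, 0], "twist": -0.296}, {"grip": 0, "delta_pos": [0.0009, 0.0331, 0], "twist": -0.296}, {"grip": 0, "delta_pos": [0.0009, 0.0331, 0], "twist": -0.296}, {"grip": 0, "delta_pos": [0.0009, 0.0331, 0], "twist": -0.296}, {"grip": 0, "delta_pos": [0.0009, 0.0331, 0], "twist": -0.296}]}}

```text
clock: 24.67
position: [0.5334, 0.2697, 0.2461]
ee_rot: [0.705, -0.018, 0.709, 0.017]
contact_force: [0.7, 0.0, -4.3]
width: 0.0331
```

Request:
{"fn": "step_arm", "kwargs": {"increments": [{"grip": 0, "delta_pos": [0.0009, 0.0331, 0], "twist": -0.296}, {"grip": 0, "delta_pos": [0.0009, 0.0331, 0], "twist": -0.296}, {"grip": 0, "delta_pos": [0.0009, 0.0331, 0], "twist": -0.296}, {"grip": 0, "delta_pos": [0.0004, 0.0166, 0], "twist": -0.15}, {"grip": 0, "delta_pos": [0, 0, 0], "twist": 0}, {"grip": 0, "delta_pos": [0, 0, 0], "twist": 0}]}}

```text
clock: 25.17
position: [0.5371, 0.3844, 0.2461]
ee_rot: [0.706, -0.013, 0.708, 0.011]
contact_force: [0.3, -1.1, -4.0]
width: 0.0331
```

Request:
{"fn": "step_arm", "kwargs": {"increments": [{"grip": 0, "delta_pos": [0, 0, -0.02], "twist": 0}, {"grip": 0, "delta_pos": [0, 0, -0.03], "twist": 0}, {"grip": 0, "delta_pos": [0, 0, -0.03], "twist": 0}, {"grip": 0, "delta_pos": [0, 0, -0.03], "twist": 0}, {"grip": 0, "delta_pos": [0, 0, 0], "twist": 0}, {"grip": 0, "delta_pos": [0, 0, -0.02], "twist": 0}, {"grip": 0, "delta_pos": [0, 0, -0.015], "twist": 0}, {"grip": 0, "delta_pos": [0, 0, -0.01], "twist": 0}, {"grip": 0, "delta_pos": [0, 0, -0.003], "twist": 0}, {"grip": 0, "delta_pos": [0, 0, 0], "twist": 0}]}}

```text
clock: 26.0
position: [0.5387, 0.3835, 0.0915]
ee_rot: [0.707, -0.011, 0.707, 0.011]
contact_force: [0.1, 0.7, -4.2]
width: 0.0329
```

Request:
{"fn": "step_arm", "kwargs": {"increments": [{"grip": 0, "delta_pos": [0, 0, -0.001], "twist": 0}, {"grip": 0, "delta_pos": [0, 0, -0.001], "twist": 0}, {"grip": 0, "delta_pos": [0, 0, 0], "twist": 0}, {"grip": 0, "delta_pos": [0, 0, 0], "twist": 0}]}}

```text
clock: 26.33
position: [0.5399, 0.3846, 0.0906]
ee_rot: [0.708, -0.011, 0.706, 0.012]
contact_force: [-0.5, -0.3, 3.1]
width: 0.033
```

Request:
{"fn": "step_arm", "kwargs": {"increments": [{"grip": 0.45, "delta_pos": [0, 0, 0], "twist": 0}, {"grip": 0.55, "delta_pos": [0, 0, 0], "twist": 0}, {"grip": 0.65, "delta_pos": [0, 0, 0], "twist": 0}, {"grip": 0.65, "delta_pos": [0, 0, 0], "twist": 0}, {"grip": 0.65, "delta_pos": [0, 0, 0.03], "twist": 0}, {"grip": 0.65, "delta_pos": [0, 0, 0.04], "twist": 0}, {"grip": 0.65, "delta_pos": [0, 0, 0.04], "twist": 0}, {"grip": 0.65, "delta_pos": [0, 0, 0.04], "twist": 0}, {"grip": 0.65, "delta_pos": [0, 0, 0.03], "twist": 0}]}}

```text
clock: 27.08
position: [0.5392, 0.3846, 0.2726]
ee_rot: [0.708, -0.011, 0.706, 0.012]
contact_force: [0.3, 0.5, 0.6]
width: 0.0556
```

Request:
{"fn": "step_arm", "kwargs": {"increments": [{"grip": 0.65, "delta_pos": [-0.03, 0.01, 0], "twist": 2}, {"grip": 0.65, "delta_pos": [-0.03, 0.01, 0], "twist": 2}, {"grip": 0.65, "delta_pos": [-0.03, 0.01, 0], "twist": 2}, {"grip": 0.65, "delta_pos": [-0.03, 0.01, 0], "twist": 0}, {"grip": 0.65, "delta_pos": [-0.03, 0.01, 0], "twist": 0}, {"grip": 0.65, "delta_pos": [-0.03, 0.01, 0], "twist": 0}, {"grip": 0.65, "delta_pos": [-0.03, 0.01, 0], "twist": 0}, {"grip": 0.65, "delta_pos": [-0.03, 0.01, 0], "twist": 0}, {"grip": 0.65, "delta_pos": [0, 0, 0], "twist": 0}, {"grip": 0.65, "delta_pos": [0, 0, 0], "twist": 0}]}}

```text
clock: 27.92
position: [0.2972, 0.4646, 0.2691]
ee_rot: [0.706, -0.049, 0.705, 0.049]
contact_force: [1.1, -0.4, 0.4]
width: 0.0556
```

```bash
python3 - <<'E'
from h import *
B=[((.5485,.1205,.01),.14,.028,.108),((.5451,.2084,.01),.13,.022,.104),((.5417,.2964,.01),.124,.030,.110),((.5383,.3843,.01),.148,.034,.114)]
o=[]
for n,x0,y0,x1,y1 in(("side",190,60,350,180),("top",95,100,255,220)):
    i,K,R,t=cam(n); I=big(i)
    for c,L,W,H in B: box(I,c,2.2,L,W,H,K,R,t)
    o.append(cv2.resize(I[y0*5:y1*5,x0*5:x1*5],(400,300),interpolation=3) if n=="side" else I[y0*5:y1*5,x0*5:x1*5])
save(o[1],"f_top.png"); save(cv2.resize(o[0],None,fx=2,fy=2),"f_side.png")
E
```

```text
(no output)
```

View pics/f_top.png

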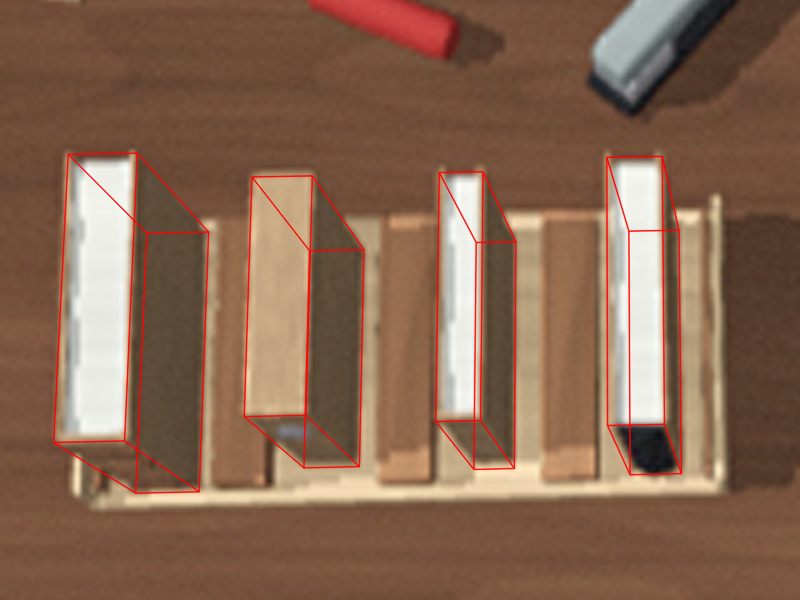

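View pics/f_side.png

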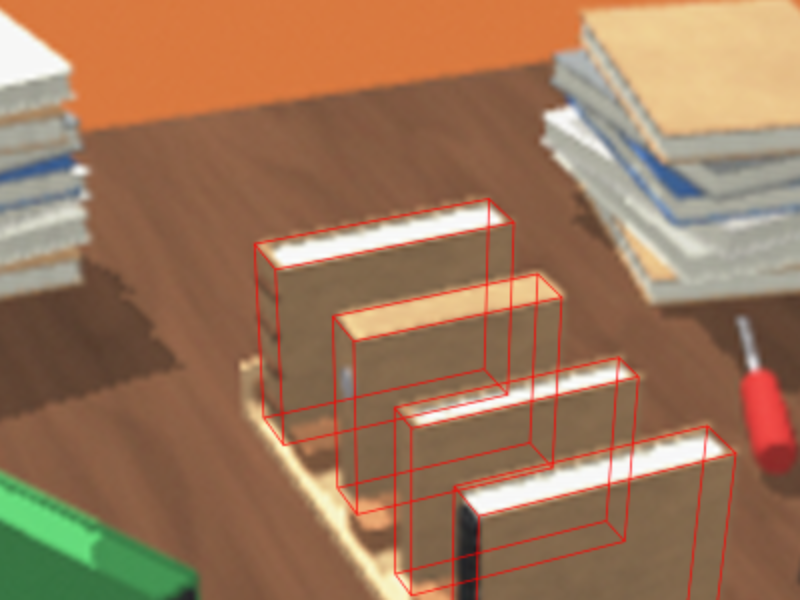

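Both views show all four volumes upright on their target wireframes to within about 2 mm: b (100,300), d (280,300), a (460,300) and c (640,300) in the top crop. I'll hand the job in.

```bash
python3 -c "
from rig import manip
print(manip.sign_off())"
```

```text
the job is handed in; nothing more can be done
None
```

All four volumes are refiled and the job is handed in. The in-rack row was c, a, d, b from left to right. The out-rack now reads b, d, a, c.

I lowered each volume until the wrist force showed it touching the floor of its bay, and only then opened the fingers. The arm backed clear before sign-off at about 28 s, and the green and pink look-alikes were not touched.

In the last check I drew each volume's target outline over both camera views. All four matched within about 2 mm, upright and square, against a limit of 15 mm. No check failed. The measured tool position was up to about 7 mm off the commanded one just after fast moves; it was within about 3 mm, mostly in height, at each set-down. The sign-off itself gives no verdict.

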